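# Pack the hole-saw set back into its case

## Robot

A 6-joint arm with a two-finger parallel gripper is mounted at the origin on the work surface. World frame = base frame: x ahead of the robot, y to its left, z up, the work surface at z = 0. Lengths are in m, angles in rad, forces in N, time in s.
With the tool pointing down it reaches from about 0.375 to 0.925 m from the base axis. Payload 5.7 kg.
Tool frame: the origin (TCP) lies midway between the tips of the shut fingers; the grasp point (between the pads) lies 19 mm behind it; z points along the fingers, y is the line along which they close (so a half turn about z gives the same grasp; the last joint's range is limited). The gripper opens to 88 mm and grips with 3 to 60 N. Pads are 20 mm wide; open, the fingers measure 115 mm over their backs; the gripper's body (75 mm by 178 mm) begins 61 mm behind the grasp point.
Start: joints at [-1.3, 0.359, 1.51, -0, 1.272, -0.115], TCP at [0.226, -0.556, 0.201] pointing down, gripper open.
Joint ranges: [-2.97, 2.97], [-1.01, 2.36], [0.21, 2.38], [-0.96, 4.11], [0.2, 2.71], [-2.98, 2.98]. Speed limits (rad/s): [2.39, 2.39, 3.14, 3.14, 3.14, 3.14].

## Interface

Orientations are given as a unit quaternion [x, y, z, w].
In Python, from cell import robot gives the robot as it stands.
- The arm moves only by the shell command python3 -m handwheel 'ROWS'. ROWS is a JSON object of lists of equal length, an entry for each row: "offset": the shift along the tool's x, y, z in units of 0.5 m (1.0 is 0.5 m), a list of three; "dr": the turn, a rotation vector about the tool's x, y, z in units of 0.12 rad (1.0 is 0.12 rad), a list of three; "hand": the opening, from 0 (shut) to 1 (fully open). A call has 1 to 10 rows; each row shifts and turns the commanded pose from where the row before left it, along the tool's axes as they then stand; what a row does not reach is not made up. A row lasts 1/12 s, in which the tool goes at most 41.7 mm and 7.16 degrees, less where a joint would pass 70% of its speed; a pose out of reach is approached as far as the arm can. A call with a number of a shift or a turn outside -1 to 1 is refused whole. A call with a gripper value outside its range is refused whole. The fingers move at their own pace and stop on an object; the grip force is fixed at half the most. Time passes only in rows, so rows that do not move let the fingers close. It gives the time, the measured TCP pose, the force, the opening and the grip force at its end, in the units of the state.
- robot.sense(): the state, without advancing time (a new reading comes with each control period).
- robot.snapshot(name): name is "scene" or "top" or "wrist"; returns a dict with "pixels" (480x640x3 uint8, red, green, blue), "z_map" (480x640 float32, m along the optical axis (not along the pixel's ray), 0 where there is no reading), "fx", "fy", "cx", "cy" (pixels), "R" (3x3) and "t" (3): a world point X has camera coordinates R X + t; the wrist camera has in their place "tool_from_camera" (4x4, takes a point from camera to tool coordinates, whose origin is the TCP and whose axes are the flange's). Camera axes: x right, y down, z forward; pixel columns grow to the right and rows downward; lengths in m; the calibration is good to about 2 mm. The wrist camera is an equidistant fisheye: a pixel r from the principal point sees the ray r / f radians off the axis. A picture is of the moment at which its call begins: read the wrist's pose just before it.
- robot.job_done(): hands the job in; it is judged then, once.
The state is a dict: "time": time; "qpos": joint angles; "joint_velocities": joint speeds; "effort": joint torques, N m; "position": TCP position; "eef_rot": TCP orientation; "ft_force": force on the tool from outside, world axes, zero at the start; "wrist_torque": the same for the moment, N m; "gripper_width": finger opening in m; "grip_force": force on a finger pad.
Only numpy, scipy, OpenCV 4.12 (cv2) and the standard library are available. Lean on these libraries where they do the work, as an engineer would, in place of code of your own. Each camera call takes 0.05 s, during which the arm holds its last target. There are 200 camera calls.

## Task

Pack the hole-saw set back into its black case: stand each of the three hole saws, teeth down, inside the ring collar that fits it (small, medium and large), flat on the case floor, and lay the spanner flat and lengthwise in the case's middle trough. The wire cup brush and the plain pipe cap do not belong to the set: leave them standing where they are on the board.

Things in the scene. Friction and masses are not known exactly. Their poses are not given: they have to be found in the camera images.
- small_saw (a point): smallest hole saw, dark steel cup 28 mm in diameter and 40 mm high with slots in its wall, standing teeth down on the plywood board; a bright round drive shank (11 mm thick, with a low 19 mm hexagon at its foot, 6 mm high) stands up from the middle of its flat closed top, to 72 mm in all. The point is on its axis, 36 mm above its underside (within the cup, 4 mm below the cup's top); z up
- medium_saw (a point): middle-sized hole saw, dark steel cup 42 mm in diameter and 40 mm high with slots in its wall, standing teeth down on the plywood board; a bright round drive shank (11 mm thick, with a low 19 mm hexagon at its foot, 6 mm high) stands up from the middle of its flat closed top, to 72 mm in all. The point is on its axis, 36 mm above its underside (within the cup, 4 mm below the cup's top); z up
- large_saw (a point): largest hole saw, dark steel cup 60 mm in diameter and 40 mm high with slots in its wall, standing teeth down on the plywood board; a bright round drive shank (11 mm thick, with a low 19 mm hexagon at its foot, 6 mm high) stands up from the middle of its flat closed top, to 72 mm in all. The point is on its axis, 36 mm above its underside (within the cup, 4 mm below the cup's top); z up
- spanner (a point): double open-ended flat steel spanner, 100 mm long, 8 mm thick, shaft 18 mm wide, jaws 30 mm wide, lying flat on the plywood board. The point is its centre, half-way up its thickness; x along its length, y across it, z up
- collar_small: small collar of the case: a grey plastic ring fixed on the case floor, 48 mm inside diameter, 54 mm outside, 10 mm high, the place of the small hole saw (28 mm). Origin on its axis at the level of the case floor, where the saw's underside rests; z up. The three collars stand in one row, 90 mm apart, in any order; the row runs beside the trough
- collar_medium: medium collar of the case: a grey plastic ring fixed on the case floor, 62 mm inside diameter, 68 mm outside, 10 mm high, the place of the medium hole saw (42 mm). Origin on its axis at the level of the case floor, where the saw's underside rests; z up. The three collars stand in one row, 90 mm apart, in any order; the row runs beside the trough
- collar_large: large collar of the case: a grey plastic ring fixed on the case floor, 80 mm inside diameter, 86 mm outside, 10 mm high, the place of the large hole saw (60 mm). Origin on its axis at the level of the case floor, where the saw's underside rests; z up. The three collars stand in one row, 90 mm apart, in any order; the row runs beside the trough
- trough (a point): empty middle trough of the fixed black case (tray 190 x 288 mm, walls 20 mm high, floor 4 mm thick), on the robot's side of the collars. Inside 80 mm (x) by 140 mm (y); grey walls 10 mm above the floor, 16 mm (black) on the robot's side. Point: trough centre on the case floor; y along trough and collar row, x to the row, 94 mm away. Case and plywood board lie side by side, in either order
- cup_brush (a point): look-alike, not part of the set: wire cup brush, flared brass-coloured bristle skirt 55 mm in diameter at the foot, narrowing upward to a steel hub, with the same bright shank as the hole saws, 72 mm high, standing bristles down on the board. The point is on its axis, 36 mm up; z up
- pipe_cap (a point): look-alike, not part of the set: plain dark steel pipe end cap, a smooth cup 42 mm in diameter (44 mm at its rim) and 42 mm high, with a domed top and no shank, standing on the board. The point is on its axis, 21 mm up; z up

How it is judged:
By the outcome, as a careful person would: the job done as asked, in the order asked, and still so for the second after the job is handed in, with the robot touching nothing.
It also fails if it takes over 115 s, if anything falls off the work surface, if the arm or the gripper's body presses on something with over 40 N, if the wrist force passes 120 N, or if a joint passes its speed limit or range.

## Working session

There is one attempt and no reset: what is moved stays moved. The work goes in short steps, Python scripts to look and compute and a shell command to move; the robot and the scene stay as the last step left them, time stands still between calls to the robot, and variables do not carry over. Pictures are saved under pics/ and viewed, at most 14 in all, crops included, and the job is handed in when it is done.

```bash
ls; mkdir -p pics
python3 - <<'E'
from cell import robot
import cv2,numpy as np
s=robot.sense(); print({k:np.round(v,3) for k,v in s.items()})
for n in("top","scene"):
    d=robot.snapshot(n); cv2.imwrite(f"pics/{n}0.png",d["pixels"][:,:,::-1]); np.savez(f"{n}0.npz",**d)
    print(n,d["fx"],d["fy"],d["cx"],d["cy"],d["R"],d["t"])
E
```

```text
pics
{'time': np.float64(0.0), 'qpos': array([-1.3  ,  0.36 ,  1.511, -0.   ,  1.273, -0.115]), 'joint_velocities': array([-0.001,  0.001,  0.   , -0.   ,  0.002,  0.002]), 'effort': array([ 1.0000e-03, -5.1537e+01, -2.7073e+01,  6.8000e-02,  3.5000e-02,
       -0.0000e+00]), 'position': array([ 0.226, -0.555,  0.2  ]), 'eef_rot': array([ 0.981,  0.192, -0.   , -0.001]), 'ft_force': array([-0.956,  0.546,  0.578]), 'wrist_torque': array([ 0.015, -0.017,  0.021]), 'grip_force': np.float64(0.0), 'gripper_width': np.float64(0.088)}
top 444.34837339560966 444.34837339560966 314.27900700490187 230.11278465672441 [[-0.0031294  -0.99990163 -0.01367285]
 [-0.99648761  0.00426231 -0.08363177]
 [ 0.08368182  0.01336311 -0.99640292]] [0.01265791 0.549521   0.99444446]
scene 455.2266668411079 455.2266668411079 324.04195748327965 242.7770511465177 [[ 0.60459346  0.79652959  0.00271143]
 [ 0.52636583 -0.39697033 -0.75189997]
 [-0.59783422  0.45602101 -0.65927163]] [-0.32179302 -0.2363244   1.2685482 ]
```

View pics/top0.png

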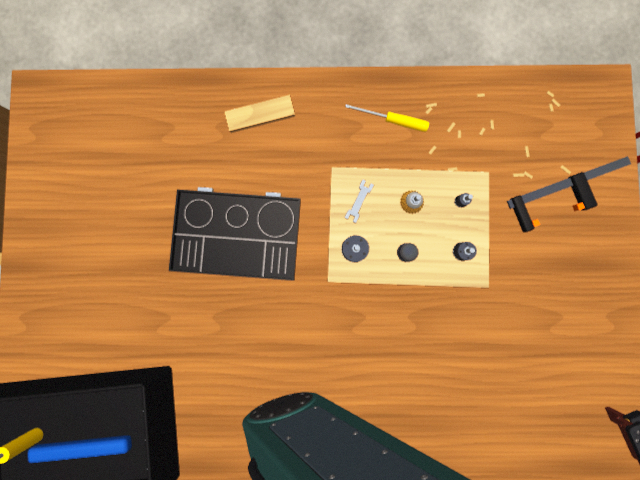

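View pics/scene0.png

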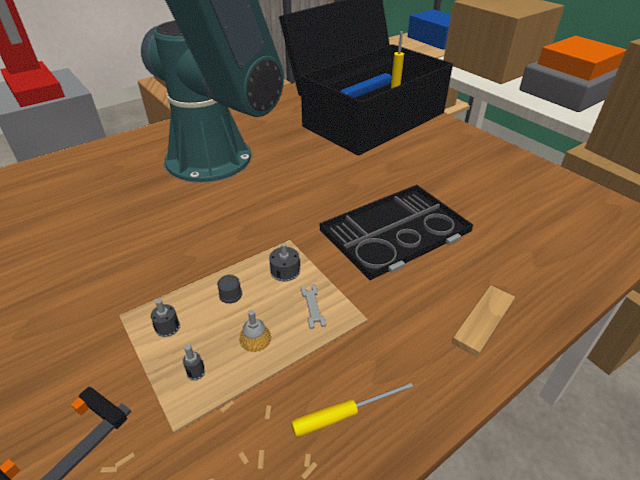

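The top view shows the case on the left. Its collars are medium (198,213), small (236,216) and large (275,219), and the trough is at about (234,257). The board holds:
- spanner (358,201)
- large saw (355,248)
- pipe cap (408,252)
- medium saw (465,251)
- small saw (464,200)
- brush (412,201)

The scene view confirms this.

```bash
cat > h.py <<'E'
import numpy as np,cv2
from scipy.optimize import least_squares
from scipy.spatial.transform import Rotation as Ro
def load(f): return dict(np.load(f))
def cloud(d):
    z=d["z_map"];v,u=np.mgrid[:480,:640]
    c=np.stack([(u-d["cx"])/d["fx"]*z,(v-d["cy"])/d["fy"]*z,z],-1)
    return (c-d["t"])@d["R"]
def onplane(d,uv,h):
    uv=np.atleast_2d(uv).astype(float)
    r=np.c_[(uv[:,0]-d["cx"])/d["fx"],(uv[:,1]-d["cy"])/d["fy"],np.ones(len(uv))]@d["R"]
    o=-d["R"].T@d["t"]; return o+r*((h-o[2])/r[:,2])[:,None]
def circ(p,r=None):
    if r is None: return least_squares(lambda q:np.hypot(*(p[:,:2]-q[:2]).T)-q[2],[*p[:,:2].mean(0),.03],loss="soft_l1",f_scale=.002).x
    return least_squares(lambda q:np.hypot(*(p[:,:2]-q[:2]).T)-r,p[:,:2].mean(0),loss="soft_l1",f_scale=.002).x
def go(x,y,z,yaw=None):
    """offset in tool axes, units, from the current pose; yaw=desired angle of closing axis (deg, mod 180)"""
    from cell import robot
    s=robot.sense(); R=Ro.from_quat(s["eef_rot"]); 
    e=np.array([x,y,z])-s["position"]; o=R.inv().apply(e)/.5
    Y=R.as_matrix()[:,1]; a=np.degrees(np.arctan2(Y[1],Y[0]))
    print("t",round(s["time"],2),"pos",s["position"].round(4),"w",round(s["gripper_width"],4),"F",s["ft_force"].round(1),"q6",s["qpos"][5].round(2),"closing ang",round(a,1),"tilt",R.as_matrix()[:,2].round(3))
    print("offset units",o.round(4),"mm",(o*500).round(1))
    if yaw is not None:
        w=(yaw-a+90)%180-90; print("turn about tool z: units",round(-np.radians(w)/.12,2))
E
python3 - <<'E'
from h import *
d=load("top0.npz");P=cloud(d);s=load("scene0.npz");Q=cloud(s)
print("board z",np.median(P[268:278,380:440,2]),"table",np.median(P[310:330,380:440,2]),"case floor",np.median(P[255:265,225:245,2]))
zb=np.median(P[268:278,380:440,2])
for n,(u,v) in dict(small=(464,200),med=(465,251),large=(355,248),cap=(408,252),brush=(412,201)).items():
    p=P[v-20:v+21,u-22:u+23].reshape(-1,3)
    c0=p[p[:,2]>zb+.02].mean(0)
    q=Q.reshape(-1,3); q=q[np.hypot(*(q[:,:2]-c0[:2]).T)<.05]
    a=p[p[:,2]>zb+.05]; b=q[q[:,2]>zb+.05]
    for L,w in(("top",p),("scene",q)):
        cup=w[(abs(w[:,2]-zb-.04)<.006)]; sh=w[w[:,2]>zb+.062]
        print(n,L,"cuptop z",np.median(cup[:,2]).round(4),"cup extents mid",((cup.max(0)+cup.min(0))/2)[:2].round(4),(cup.max(0)-cup.min(0))[:2].round(3),"shank",len(sh),sh[:,:2].mean(0).round(4) if len(sh) else None)
g=d["pixels"].astype(int); m=g.min(-1)
for n,(u,v,r) in dict(M=(198,213,.034),S=(236,216,.027),L=(275,219,.043)).items():
    k=22;vv,uu=np.mgrid[v-k:v+k+1,u-k:u+k+1]
    rr=np.hypot(uu-u,vv-v); sel=(m[v-k:v+k+1,u-k:u+k+1]>70)&(abs(rr-r*.47*1000)<4)
    pp=onplane(d,np.c_[uu[sel],vv[sel]],.014); print(n,len(pp),circ(pp).round(4))
# case outline, spanner
bl=((g.max(-1)<60)).astype(np.uint8); bl[:, :160]=0;bl[:,320:]=0;bl[:180]=0;bl[290:]=0
bl=cv2.morphologyEx(bl,cv2.MORPH_CLOSE,np.ones((9,9)))
rc=cv2.minAreaRect(cv2.findNonZero(bl)); print("case",rc); b=onplane(d,cv2.boxPoints(rc),.02); print(b.round(4),b.mean(0).round(4))
w=np.zeros((480,640),np.uint8); w[178:228,338:380]=1
h=cv2.cvtColor(d["pixels"],cv2.COLOR_RGB2HSV); w&=(h[...,1]<60).astype(np.uint8)
rc=cv2.minAreaRect(cv2.findNonZero(w)); b=onplane(d,cv2.boxPoints(rc),zb+.008); c=b.mean(0); print("spanner",w.sum(),b.round(4),c.round(4))
pp=onplane(d,cv2.findNonZero(w)[:,0],zb+.008); U=np.linalg.svd(pp[:,:2]-pp[:,:2].mean(0),full_matrices=False)[2][0]; print(pp.mean(0),U,np.degrees(np.arctan2(U[1],U[0])))
W=P[195:210,160:320,2]; print("case wall z", P[190:196,185:290,2].max().round(4),np.percentile(P[190:275,165:305,2],98))
E
```

```text
board z 0.00861309820085995 table -0.0001767492738836694 case floor 0.00390255294607582
small top cuptop z 0.0491 cup extents mid [ 0.616  -0.3275] [0.028 0.025] shank 37 [ 0.5787 -0.248 ]
small scene cuptop z 0.0489 cup extents mid [ 0.619  -0.3274] [0.028 0.027] shank 64 [ 0.6201 -0.3278]
med top cuptop z 0.0488 cup extents mid [ 0.4996 -0.3273] [0.04  0.041] shank 35 [ 0.4897 -0.2342]
med scene cuptop z 0.0491 cup extents mid [ 0.5044 -0.3269] [0.043 0.042] shank 50 [ 0.5045 -0.3278]
large top cuptop z 0.0486 cup extents mid [ 0.5073 -0.0813] [0.058 0.06 ] shank 25 [ 0.5011 -0.0716]
large scene cuptop z 0.0492 cup extents mid [ 0.5089 -0.0812] [0.061 0.059] shank 40 [ 0.5108 -0.0816]
cap top cuptop z 0.0486 cup extents mid [ 0.498  -0.2004] [0.04  0.041] shank 6 [ 0.4644 -0.003 ]
cap scene cuptop z 0.0491 cup extents mid [ 0.5026 -0.2007] [0.038 0.039] shank 0 None
brush top cuptop z 0.0466 cup extents mid [ 0.616  -0.2144] [0.034 0.036] shank 34 [ 0.5796 -0.1649]
brush scene cuptop z 0.0473 cup extents mid [ 0.6194 -0.2164] [0.034 0.034] shank 52 [ 0.6196 -0.2159]
M 193 [0.5918 0.2812 0.0323]
S 158 [0.5848 0.1917 0.0253]
L 458 [0.5763 0.0997 0.0438]
case ((232.9823455810547, 234.2294158935547), (122.5610122680664, 80.53132629394531), 4.39870548248291)
[[0.4603 0.3442 0.02  ]
 [0.6462 0.3343 0.02  ]
 [0.6227 0.05   0.02  ]
 [0.4381 0.0641 0.02  ]] [0.5418 0.1981 0.02  ]
spanner 364 [[ 0.5795 -0.0578  0.0166]
 [ 0.6698 -0.1008  0.0166]
 [ 0.6571 -0.1271  0.0166]
 [ 0.567  -0.084   0.0166]] [ 0.6184 -0.0924  0.0166]
[ 0.61797349 -0.09246732  0.0166131 ] [-0.90271335  0.43024251] 154.51704881834917
case wall z 1.037 0.020749453462449066
```

```bash
python3 -m handwheel '{"offset":[[0,0,0],[0,0,0],[0,0,0],[0,0,0],[0,0,0],[0,0,0],[0,0,0],[0,0,0],[0,0,0],[0,0,0]],"dr":[[0,0,-1],[0,0,-1],[0,0,-1],[0,0,-1],[0,0,-1],[0,0,-1],[0,0,-1],[0,0,-1],[0,0,-1],[0,0,-0.85]],"hand":[1,1,1,1,1,1,1,1,1,1]}'; python3 -c "
from h import *
go(.6175,-.3275,.14,0)"
```

```text
time: 0.93
position: [0.2256, -0.5554, 0.2007]
eef_rot: [0.706, 0.708, 0.0, -0.001]
ft_force: [-0.1, 0.7, -0.3]
gripper_width: 0.0879
grip_force: 0.0
t 0.93 pos [ 0.2256 -0.5554  0.2007] w 0.0879 F [-0.1  0.7 -0.3] q6 -1.3 closing ang 0.2 tilt [-0.     0.001 -1.   ]
offset units [0.4534 0.7852 0.1217] mm [226.7 392.6  60.9]
turn about tool z: units 0.02
```

```bash
python3 -m handwheel '{"offset":[[0.038,0.066,0.01],[0.038,0.066,0.01],[0.038,0.066,0.01],[0.038,0.066,0.01],[0.038,0.066,0.01],[0.038,0.066,0.01],[0.038,0.066,0.01],[0.038,0.066,0.01],[0.038,0.066,0.01],[0.038,0.066,0.01]],"dr":[[0,0,0],[0,0,0],[0,0,0],[0,0,0],[0,0,0],[0,0,0],[0,0,0],[0,0,0],[0,0,0],[0,0,0]],"hand":[1,1,1,1,1,1,1,1,1,1]}'; python3 -m handwheel '{"offset":[[0.038,0.066,0.01],[0.035,0.06,0.01],[0,0,0],[0,0,0]],"dr":[[0,0,0],[0,0,0],[0,0,0],[0,0,0]],"hand":[1,1,1,1]}';  python3 - <<'E'
from h import *
from cell import robot
go(.6175,-.3275,.029,0)
d=robot.snapshot("wrist"); print({k:v for k,v in d.items() if k not in("pixels","z_map")}); cv2.imwrite("pics/w1.png",d["pixels"][:,:,::-1])
E
```

```text
time: 1.77
position: [0.5575, -0.3654, 0.1505]
eef_rot: [0.708, 0.706, -0.0, -0.0]
ft_force: [0.7, -1.3, -0.7]
gripper_width: 0.0879
grip_force: 0.0
time: 2.1
position: [0.6202, -0.3289, 0.14]
eef_rot: [0.707, 0.707, -0.0, -0.001]
ft_force: [-0.6, -0.0, -0.3]
gripper_width: 0.0876
grip_force: 0.0
t 2.1 pos [ 0.6202 -0.3289  0.14  ] w 0.0876 F [-0.6 -0.  -0.3] q6 -0.59 closing ang 0.0 tilt [-0.002  0.001 -1.   ]
offset units [ 0.0025 -0.0051  0.2219] mm [  1.2  -2.5 111. ]
turn about tool z: units 0.0
{'fx': 371.64829954431775, 'fy': 371.64829954431775, 'cx': 325.48662847574064, 'cy': 236.3766540157129, 'tool_from_camera': array([[-6.80160052e-04, -9.60119332e-01, -2.79589710e-01,
         7.63351643e-02],
       [ 9.99999759e-01, -6.13660539e-04, -3.25378716e-04,
        -8.66385900e-04],
       [ 1.40829223e-04, -2.79589864e-01,  9.60119518e-01,
        -1.83571289e-01],
       [ 0.00000000e+00,  0.00000000e+00,  0.00000000e+00,
         1.00000000e+00]])}
```

View pics/w1.png

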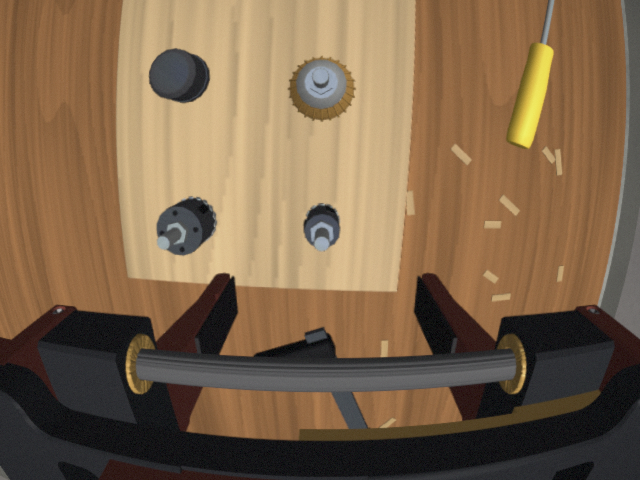

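The wrist view shows the small saw's shank top at (321,243), close to centred between the fingers. The medium saw's shank is at (163,243) and the brush's at (321,77). I'll cross-check these positions with the wrist calibration.

```bash
cat >> h.py <<'E'
def wpix(d,s,uv,h):
    "world point of wrist pixel at height h"
    v=np.array([uv[0]-d["cx"],uv[1]-d["cy"]]);r=np.hypot(*v);th=r/d["fx"]
    c=np.r_[v/r*np.sin(th),np.cos(th)]; T=d["tool_from_camera"]; R=Ro.from_quat(s["eef_rot"]).as_matrix()
    o=R@T[:3,3]+s["position"]; k=R@T[:3,:3]@c
    return (o+k*(h-o[2])/k[2]).round(4)
E
python3 - <<'E'
from h import *
from cell import robot
s=robot.sense();d=robot.snapshot("wrist")
for n,p in dict(s=(321,243),m=(163,243),br=(321,77)).items(): print(n,wpix(d,s,p,.0806))
E
```

```text
s [ 0.615  -0.3292  0.0806]
m [ 0.4988 -0.3293  0.0806]
br [ 0.6154 -0.2179  0.0806]
```

```bash
python3 -m handwheel '{"offset":[[0,-0.009,0.05],[0,0,0.05],[0,0,0.05],[0,0,0.04],[0,0,0.032],[0,0,0],[0,0,0],[0,0,0],[0,0,0],[0,0,0]],"dr":[[0,0,0],[0,0,0],[0,0,0],[0,0,0],[0,0,0],[0,0,0],[0,0,0],[0,0,0],[0,0,0],[0,0,0]],"hand":[1,1,1,1,1,1,0,0,0,0]}'; python3 -m handwheel '{"offset":[[0,0,0],[0,0,0],[0,0,0],[0,0,0],[0,0,0],[0,0,0]],"dr":[[0,0,0],[0,0,0],[0,0,0],[0,0,0],[0,0,0],[0,0,0]],"hand":[0,0,0,0,0,0]}'; python3 -c "
from h import *
go(.5845,.1915,.13,-4.7)"
```

```text
time: 3.03
position: [0.6157, -0.3314, 0.0319]
eef_rot: [0.708, 0.706, 0.0, 0.001]
ft_force: [-0.7, 0.3, -0.7]
gripper_width: 0.0647
grip_force: 0.0
time: 3.53
position: [0.6149, -0.3304, 0.0302]
eef_rot: [0.708, 0.706, -0.0, -0.0]
ft_force: [0.3, 0.5, -0.1]
gripper_width: 0.0243
grip_force: 0.0
t 3.53 pos [ 0.6149 -0.3304  0.0302] w 0.0243 F [ 0.3  0.5 -0.1] q6 -0.59 closing ang -0.2 tilt [-0.  0. -1.]
offset units [ 1.0437 -0.0639 -0.1995] mm [521.8 -31.9 -99.7]
turn about tool z: units 0.66
```

```bash
python3 -m handwheel '{"offset":[[0,0,0],[0,0,0],[0,0,0]],"dr":[[0,0,0],[0,0,0],[0,0,0]],"hand":[0,0,0]}'
python3 - <<'E'
from h import *
from cell import robot
d=robot.snapshot("wrist"); cv2.imwrite("pics/w2.png",d["pixels"][:,:,::-1])
E
```

```text
time: 3.78
position: [0.615, -0.3305, 0.0302]
eef_rot: [0.708, 0.706, 0.0, 0.0]
ft_force: [0.1, -0.8, 0.3]
gripper_width: 0.0172
grip_force: 30.0
```

View pics/w2.png

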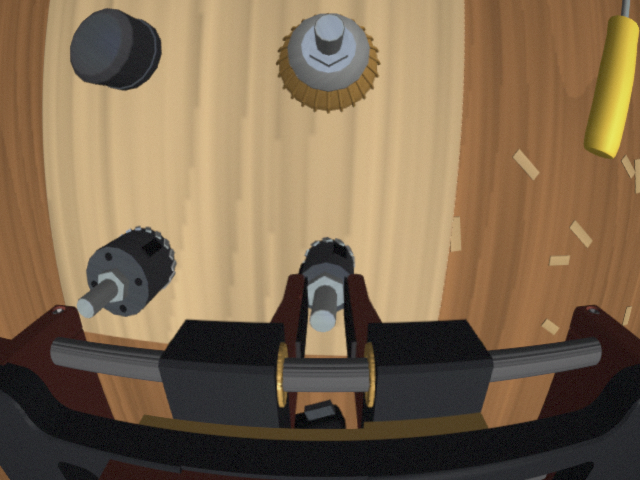

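The fingers closed to 17 mm, not 28 mm. The shank top is at (322,318) between them. I'll check where the saw stands relative to the pads.

Run:
```python
from h import *
from cell import robot
s=robot.sense();d=robot.snapshot("wrist")
for n,p,h in(("s",(322,318),.0806),("hexc",(324,291),.0546),("m",(87,308),.0806),("tips",(324,281),.03),("br",(329,25),.0806)): print(n,wpix(d,s,p,h))
d=robot.snapshot("top");P=cloud(d)
q=P[185:215,450:480].reshape(-1,3);q=q[q[:,2]>.044]; print(q[:,:2].mean(0),len(q))
i=d["pixels"][150:300,380:520]; cv2.imwrite("pics/t2.png",cv2.resize(i,None,fx=4,fy=4)[:,:,::-1])
```

```text
s [ 0.6127 -0.3275  0.0806]
hexc [ 0.6134 -0.3273  0.0546]
m [ 0.5013 -0.3278  0.0806]
tips [ 0.6133 -0.3326  0.03  ]
br [ 0.6157 -0.2151  0.0806]
[ 0.59906212 -0.30108941] 487
```

View pics/t2.png

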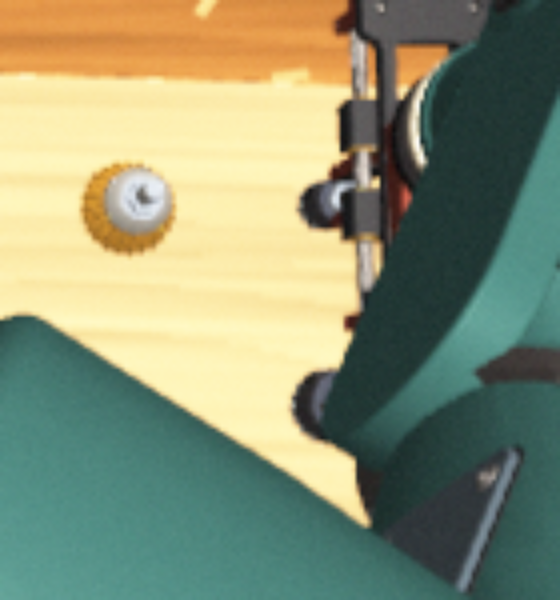

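The saw is centred within 3 mm, so the pads hold the hexagon at grasp-point height; the tips must be relieved. I'll reopen and grip lower, on the cup.

```bash
python3 -m handwheel '{"offset":[[0,0,0],[0,0,0],[0,0,0],[0.006,-0.002,0.004],[0,0,0.008],[0,0,0],[0,0,0],[0,0,0],[0,0,0],[0,0,0]],"dr":[[0,0,0],[0,0,0],[0,0,0],[0,0,0],[0,0,0],[0,0,0],[0,0,0],[0,0,0],[0,0,0],[0,0,0]],"hand":[0.55,0.55,0.55,0.55,0.55,0.55,0,0,0,0]}'; python3 -m handwheel '{"offset":[[0,0,0],[0,0,0],[0,0,0],[0,0,0]],"dr":[[0,0,0],[0,0,0],[0,0,0],[0,0,0]],"hand":[0,0,0,0]}'; python3 -c "
from h import *
go(.5845,.1915,.13,-4.7)"
```

```text
time: 4.77
position: [0.6143, -0.3277, 0.0244]
eef_rot: [0.708, 0.706, 0.0, 0.0]
ft_force: [0.5, -0.6, 0.4]
gripper_width: 0.0266
grip_force: 30.0
time: 5.1
position: [0.6141, -0.3276, 0.0244]
eef_rot: [0.708, 0.706, 0.0, 0.0]
ft_force: [0.9, -0.4, -0.5]
gripper_width: 0.0266
grip_force: 30.0
t 5.1 pos [ 0.6141 -0.3276  0.0244] w 0.0266 F [ 0.9 -0.4 -0.5] q6 -0.59 closing ang -0.2 tilt [ 0. -0. -1.]
offset units [ 1.038  -0.0623 -0.2114] mm [ 519.   -31.2 -105.7]
turn about tool z: units 0.66
```

```bash
python3 -m handwheel '{"offset":[[0,0,-0.05],[0,0,-0.08],[0,0,-0.08],[0.05,0,0],[0.075,-0.005,0],[0.075,-0.005,0],[0.075,-0.005,0],[0.075,-0.005,0],[0.075,-0.005,0],[0.075,-0.005,0]],"dr":[[0,0,0],[0,0,0],[0,0,0],[0,0,0],[0,0,0],[0,0,0],[0,0,0],[0,0,0],[0,0,0],[0,0,0]],"hand":[0,0,0,0,0,0,0,0,0,0]}'; python3 -m handwheel '{"offset":[[0.075,-0.005,0],[0.075,-0.005,0],[0.075,-0.005,0],[0.075,-0.005,0],[0.075,-0.005,0],[0.075,-0.005,0],[0.07,0,0],[0,0,0],[0,0,0]],"dr":[[0,0,0],[0,0,0],[0,0,0],[0,0,0],[0,0,0],[0,0,0],[0,0,0.66],[0,0,0],[0,0,0]],"hand":[0,0,0,0,0,0,0,0,0]}'
python3 - <<'E'
from h import *
from cell import robot
go(.5845,.1915,.02,-4.7)
s=robot.sense();d=robot.snapshot("wrist");np.savez("w3.npz",**d); cv2.imwrite("pics/w3.png",d["pixels"][:,:,::-1])
E
```

```text
time: 5.93
position: [0.5989, -0.0758, 0.1292]
eef_rot: [0.708, 0.706, -0.0, -0.0]
ft_force: [-0.4, 0.1, -1.4]
gripper_width: 0.0264
grip_force: 30.0
time: 6.68
position: [0.5849, 0.1843, 0.1291]
eef_rot: [0.734, 0.679, -0.0, -0.0]
ft_force: [0.4, -0.4, -0.2]
gripper_width: 0.0264
grip_force: 30.0
t 6.68 pos [0.5849 0.1843 0.1291] w 0.0264 F [ 0.4 -0.4 -0.2] q6 0.27 closing ang -4.5 tilt [-0. -0. -1.]
offset units [ 0.0143 -0.0017  0.2182] mm [  7.2  -0.9 109.1]
turn about tool z: units 0.03
```

View pics/w3.png

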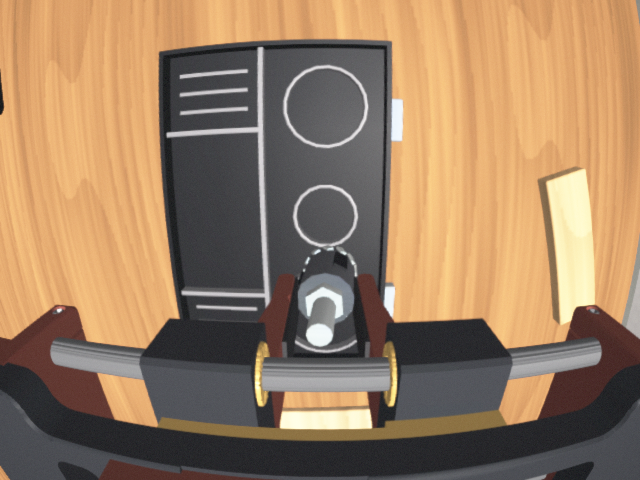

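The wrist view shows two collars. The one at (325,216) has an outer diameter of about 64 px, and the one at (325,107) about 84 px. A third is partly hidden under the hand at about (325,350). I'll work out their positions.

Run:
```python
from h import *
from cell import robot
s=robot.sense();d=load("w3.npz")
for p in((325,216),(294,216),(357,216),(325,246),(325,186),(325,107),(284,107),(367,107),(325,66),(325,148)): print(p,wpix(d,s,p,.014))
for p in((160,50),(390,42),(262,48),(168,133),(184,292),(268,295)):print(p,wpix(d,s,p,.016))
```

```text
(325, 216) [0.5841 0.1897 0.014 ]
(294, 216) [0.5586 0.1918 0.014 ]
(357, 216) [0.6105 0.1876 0.014 ]
(325, 246) [0.582  0.1638 0.014 ]
(325, 186) [0.5861 0.2146 0.014 ]
(325, 107) [0.5913 0.2782 0.014 ]
(284, 107) [0.5589 0.2813 0.014 ]
(367, 107) [0.6244 0.276  0.014 ]
(325, 66) [0.5939 0.3116 0.014 ]
(325, 148) [0.5886 0.2454 0.014 ]
(160, 50) [0.4579 0.3462 0.016 ]
(390, 42) [0.647  0.3286 0.016 ]
(262, 48) [0.5455 0.3316 0.016 ]
(168, 133) [0.4591 0.2731 0.016 ]
(184, 292) [0.4486 0.1299 0.016 ]
(268, 295) [0.528  0.1229 0.016 ]
```

```bash
python3 -m handwheel '{"offset":[[0.012,-0.001,0.05],[0,0,0.05],[0,0,0.05],[0,0,0.03],[0,0,0.02],[0,0,0.01],[0,0,0.005],[0,0,0],[0,0,0]],"dr":[[0,0,0],[0,0,0],[0,0,0],[0,0,0],[0,0,0],[0,0,0],[0,0,0],[0,0,0],[0,0,0]],"hand":[0,0,0,0,0,0,0,0,0]}';python3 -c "
from h import *
go(.5845,.190,.0198,-4.7)"
```

```text
time: 7.48
position: [0.5864, 0.1884, 0.0227]
eef_rot: [0.736, 0.677, 0.001, 0.0]
ft_force: [0.4, 0.3, -0.4]
gripper_width: 0.0263
grip_force: 30.0
t 7.48 pos [0.5864 0.1884 0.0227] w 0.0263 F [ 0.4  0.3 -0.4] q6 0.28 closing ang -4.7 tilt [ 0.002  0.    -1.   ]
offset units [ 0.0029 -0.004   0.0058] mm [ 1.4 -2.   2.9]
turn about tool z: units -0.0
```

Next: lower the last 2.7 mm, open to about 50 mm and rise. Then check the placement in the top view and head for the medium saw.

```bash
python3 -m handwheel '{"offset":[[0,-0.002,0.004],[0,0,0.0015],[0,0,0],[0,0,0],[0,0,0],[0,0,0],[0,0,-0.03],[0,0,-0.05],[0,0,-0.07],[0,0,-0.07]],"dr":[[0,0,0],[0,0,0],[0,0,0],[0,0,0],[0,0,0],[0,0,0],[0,0,0],[0,0,0],[0,0,0],[0,0,0]],"hand":[0,0,0.55,0.55,0.55,0.55,0.55,0.55,0.6,0.8]}';python3 -c "
from h import *
go(.5015,-.328,.13,0)"
```

```text
time: 8.32
position: [0.5834, 0.1885, 0.1294]
eef_rot: [0.736, 0.677, -0.001, -0.001]
ft_force: [0.8, 0.8, -0.2]
gripper_width: 0.0563
grip_force: 0.0
t 8.32 pos [0.5834 0.1885 0.1294] w 0.0563 F [ 0.8  0.8 -0.2] q6 0.28 closing ang -4.7 tilt [-0.002 -0.    -1.   ]
offset units [-1.0429e+00 -7.8500e-02 -3.0000e-04] mm [-5.215e+02 -3.930e+01 -2.000e-01]
turn about tool z: units -0.68
```

```bash
python3 -m handwheel '{"offset":[[0,0,0],[-0.05,-0.008,0],[-0.076,-0.012,0],[-0.076,-0.012,0],[-0.076,-0.012,0],[-0.076,-0.012,0],[-0.076,-0.012,0],[-0.076,-0.012,0],[-0.076,-0.012,0],[-0.076,-0.012,0]],"dr":[[0,0,-0.68],[0,0,0],[0,0,0],[0,0,0],[0,0,0],[0,0,0],[0,0,0],[0,0,0],[0,0,0],[0,0,0]],"hand":[1,1,1,1,1,1,1,1,1,1]}'; python3 -m handwheel '{"offset":[[-0.076,-0.012,0],[-0.076,-0.012,0],[-0.076,-0.012,0],[-0.076,-0.012,0],[-0.06,-0.012,0],[0,0,0],[0,0,0]],"dr":[[0,0,0],[0,0,0],[0,0,0],[0,0,0],[0,0,0],[0,0,0],[0,0,0]],"hand":[1,1,1,1,1,1,1]}'
python3 - <<'E'
from h import *
from cell import robot
d=robot.snapshot("top");P=cloud(d); q=P[190:235,222:252].reshape(-1,3); a=q[(q[:,2]>.04)&(q[:,2]<.048)]; print("small saw cup",a.mean(0),np.median(a[:,2]),"shank top",q[:,2].max())
go(.5005,-.328,.0246,0)
s=robot.sense();d=robot.snapshot("wrist"); cv2.imwrite("pics/w4.png",d["pixels"][:,:,::-1])
E
```

```text
time: 9.15
position: [0.5317, -0.142, 0.1292]
eef_rot: [0.707, 0.707, 0.0, 0.0]
ft_force: [0.9, -0.1, -0.1]
gripper_width: 0.0877
grip_force: 0.0
time: 9.73
position: [0.5018, -0.3239, 0.1289]
eef_rot: [0.708, 0.706, 0.0, 0.0]
ft_force: [-0.4, 0.6, 0.0]
gripper_width: 0.0876
grip_force: 0.0
small saw cup [0.58447052 0.18633948 0.04388873] 0.04379009401932956 shank top 1.036997846027415
t 9.78 pos [ 0.5018 -0.3223  0.1288] w 0.0879 F [-0.7 -0.   0.6] q6 -0.69 closing ang -0.1 tilt [-0.     0.001 -1.   ]
offset units [-0.0116 -0.0025  0.2084] mm [ -5.8  -1.3 104.2]
turn about tool z: units -0.02
```

View pics/w4.png

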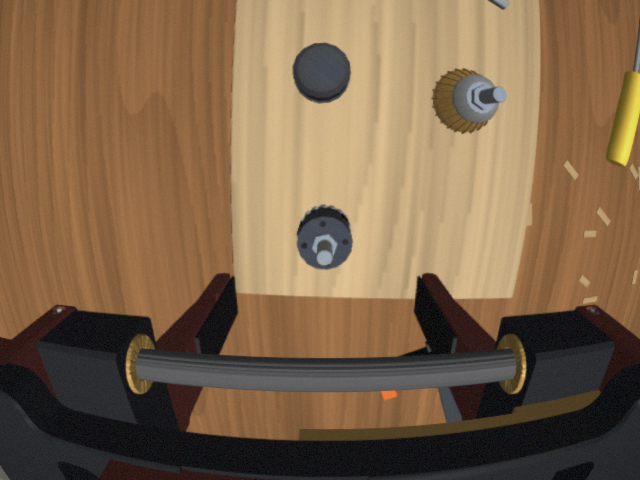

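The medium saw's shank is at (325,257), centred between the fingers. The small saw stands flat in its collar: its cup top reads 0.044, as expected.

```bash
python3 -m handwheel '{"offset":[[-0.012,-0.002,0.05],[0,0,0.05],[0,0,0.05],[0,0,0.04],[0,0,0.018],[0,0,0],[0,0,0],[0,0,0],[0,0,0],[0,0,0]],"dr":[[0,0,0],[0,0,0],[0,0,0],[0,0,0],[0,0,0],[0,0,0],[0,0,0],[0,0,0],[0,0,0],[0,0,0]],"hand":[1,1,1,1,1,1,0,0,0,0]}'; python3 -m handwheel '{"offset":[[0,0,0],[0,0,0],[0,0,0],[0,0,0],[0,0,0],[0,0,0]],"dr":[[0,0,0],[0,0,0],[0,0,0],[0,0,0],[0,0,0],[0,0,0]],"hand":[0,0,0,0,0,0]}'; python3 -c "
from h import *
go(.592,.280,.13,0)"
```

```text
time: 10.67
position: [0.502, -0.3288, 0.0263]
eef_rot: [0.707, 0.707, 0.0, 0.001]
ft_force: [-0.6, -0.3, 0.0]
gripper_width: 0.065
grip_force: 0.0
time: 11.17
position: [0.5013, -0.3285, 0.0252]
eef_rot: [0.707, 0.707, 0.0, 0.0]
ft_force: [-0.7, 0.6, 4.7]
gripper_width: 0.0403
grip_force: 30.0
t 11.17 pos [ 0.5013 -0.3285  0.0252] w 0.0403 F [-0.7  0.6  4.7] q6 -0.69 closing ang -0.0 tilt [ 0. -0. -1.]
offset units [ 1.217   0.1807 -0.2097] mm [ 608.5   90.4 -104.8]
turn about tool z: units -0.01
```

```bash
python3 -m handwheel '{"offset":[[0,0,-0.05],[0,0,-0.08],[0,0,-0.08],[0.05,0.008,0],[0.076,0.011,0],[0.076,0.011,0],[0.076,0.011,0],[0.076,0.011,0],[0.076,0.011,0],[0.076,0.011,0]],"dr":[[0,0,0],[0,0,0],[0,0,0],[0,0,0],[0,0,0],[0,0,0],[0,0,0],[0,0,0],[0,0,0],[0,0,0]],"hand":[0,0,0,0,0,0,0,0,0,0]}'; python3 -m handwheel '{"offset":[[0.076,0.012,0],[0.076,0.012,0],[0.076,0.012,0],[0.076,0.012,0],[0.076,0.012,0],[0.076,0.012,0],[0.076,0.012,0],[0.076,0.012,0],[0.076,0.012,0],[0.01,0,0]],"dr":[[0,0,0],[0,0,0],[0,0,0],[0,0,0],[0,0,0],[0,0,0],[0,0,0],[0,0,0],[0,0,0],[0,0,0.66]],"hand":[0,0,0,0,0,0,0,0,0,0]}'; python3 -m handwheel '{"offset":[[0,0,0],[0,0,0]],"dr":[[0,0,0],[0,0,0]],"hand":[0,0]}'; python3 -c "
from h import *
go(.592,.280,.0206,-4.7)"
```

```text
time: 12.0
position: [0.5379, -0.0735, 0.1298]
eef_rot: [0.707, 0.707, -0.0, -0.0]
ft_force: [0.6, -0.4, -2.1]
gripper_width: 0.0401
grip_force: 30.0
time: 12.83
position: [0.5933, 0.278, 0.1298]
eef_rot: [0.734, 0.68, 0.002, -0.001]
ft_force: [0.5, -0.2, -0.4]
gripper_width: 0.0402
grip_force: 30.0
time: 13.0
position: [0.5918, 0.2716, 0.1293]
eef_rot: [0.734, 0.68, -0.001, -0.0]
ft_force: [-0.3, 0.6, -2.4]
gripper_width: 0.0401
grip_force: 30.0
t 13.0 pos [0.5918 0.2716 0.1293] w 0.0401 F [-0.3  0.6 -2.4] q6 0.4 closing ang -4.4 tilt [-0.001 -0.001 -1.   ]
offset units [ 0.0169 -0.0006  0.2175] mm [  8.5  -0.3 108.7]
turn about tool z: units 0.05
```

```bash
python3 -m handwheel '{"offset":[[0.017,0,0.05],[0,0,0.05],[0,0,0.05],[0,0,0.03],[0,0,0.02],[0,0,0.012],[0,0,0],[0,0,0]],"dr":[[0,0,0],[0,0,0],[0,0,0],[0,0,0],[0,0,0],[0,0,0],[0,0,0],[0,0,0]],"hand":[0,0,0,0,0,0,0,0]}';python3 -c "
from h import *
go(.592,.280,.0206,-4.7)"
```

```text
time: 13.67
position: [0.5938, 0.2796, 0.0246]
eef_rot: [0.735, 0.678, 0.0, 0.0]
ft_force: [-0.4, -0.6, -0.9]
gripper_width: 0.0402
grip_force: 30.0
t 13.67 pos [0.5938 0.2796 0.0246] w 0.0402 F [-0.4 -0.6 -0.9] q6 0.41 closing ang -4.6 tilt [ 0.001  0.    -1.   ]
offset units [ 0.0005 -0.0036  0.0081] mm [ 0.2 -1.8  4. ]
turn about tool z: units 0.02
```

```bash
python3 -m handwheel '{"offset":[[0,-0.003,0.004],[0,0,0.004],[0,0,0],[0,0,0],[0,0,0],[0,0,0],[0,0,-0.03],[0,0,-0.05],[0,0,-0.07],[0,0,-0.07]],"dr":[[0,0,0],[0,0,0],[0,0,0],[0,0,0],[0,0,0],[0,0,0],[0,0,0],[0,0,0],[0,0,0],[0,0,0]],"hand":[0,0,0.65,0.65,0.65,0.65,0.65,0.65,0.7,0.8]}';python3 -c "
from h import *
go(.508,-.0815,.13,-4.7)"
```

```text
time: 14.5
position: [0.5908, 0.2799, 0.1304]
eef_rot: [0.735, 0.678, -0.001, -0.001]
ft_force: [1.3, -0.0, 0.1]
gripper_width: 0.0649
grip_force: 0.0
t 14.5 pos [0.5908 0.2799 0.1304] w 0.0649 F [ 1.3 -0.   0.1] q6 0.42 closing ang -4.6 tilt [-0.002 -0.001 -1.   ]
offset units [-0.7338 -0.1074  0.0017] mm [-366.9  -53.7    0.9]
turn about tool z: units 0.02
```

```bash
python3 -m handwheel '{"offset":[[-0.06,-0.008,0],[-0.076,-0.011,0],[-0.076,-0.011,0],[-0.076,-0.011,0],[-0.076,-0.011,0],[-0.076,-0.011,0],[-0.076,-0.011,0],[-0.076,-0.011,0],[-0.076,-0.011,0],[-0.066,-0.011,0]],"dr":[[0,0,0],[0,0,0],[0,0,0],[0,0,0],[0,0,0],[0,0,0],[0,0,0],[0,0,0],[0,0,0],[0,0,0]],"hand":[0.88,0.88,0.88,0.88,0.88,0.88,0.88,0.88,0.88,0.88]}'; python3 -m handwheel '{"offset":[[0,0,0],[0,0,0]],"dr":[[0,0,0],[0,0,0]],"hand":[0.88,0.88]}'
python3 - <<'E'
from h import *
from cell import robot
d=robot.snapshot("top");P=cloud(d); q=P[185:235,180:222].reshape(-1,3); a=q[(q[:,2]>.04)&(q[:,2]<.048)]; print("med saw cup",a.mean(0),np.median(a[:,2]))
go(.5075,-.0815,.0246,-4.7)
s=robot.sense();d=robot.snapshot("wrist"); cv2.imwrite("pics/w5.png",d["pixels"][:,:,::-1]);np.savez("w5.npz",**d)
E
```

```text
time: 15.33
position: [0.5086, -0.0835, 0.1304]
eef_rot: [0.735, 0.678, 0.0, 0.0]
ft_force: [0.3, 0.5, 0.1]
gripper_width: 0.0772
grip_force: 0.0
time: 15.5
position: [0.509, -0.0828, 0.1303]
eef_rot: [0.736, 0.677, 0.0, 0.0]
ft_force: [0.1, 0.4, 0.3]
gripper_width: 0.0773
grip_force: 0.0
med saw cup [0.59030238 0.27952351 0.0440358 ] 0.044079946447923235
t 15.55 pos [ 0.5092 -0.0816  0.1302] w 0.0771 F [ 0.3 -0.3 -0.1] q6 -0.21 closing ang -4.7 tilt [ 0.  0. -1.]
offset units [-1.000e-04 -3.400e-03  2.112e-01] mm [-1.000e-01 -1.700e+00  1.056e+02]
turn about tool z: units 0.0
```

View pics/w5.png

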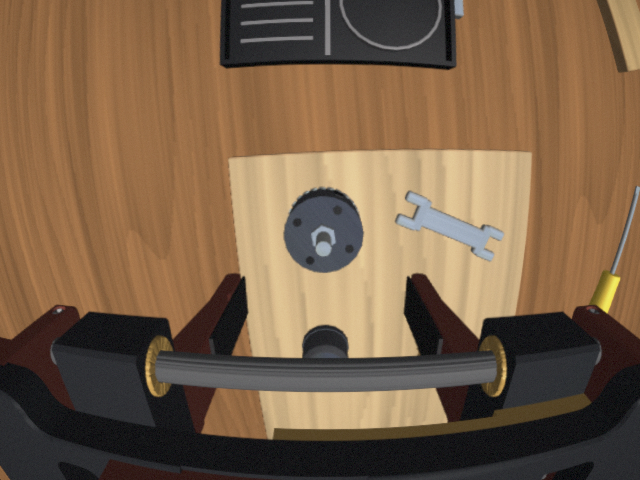

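The medium saw is seated flat. The large saw's shank is at (323,248). The spanner shaft is centred at about (450,225), with jaws at (408,211) and (490,240).

```bash
python3 - <<'E'
from h import *
from cell import robot
s=robot.sense();d=load("w5.npz")
print(wpix(d,s,(323,248),.0806))
hs=cv2.cvtColor(d["pixels"],cv2.COLOR_RGB2HSV)[180:265,390:510]; m=(hs[...,1]<70).astype(np.uint8)
n,l,st,c=cv2.connectedComponentsWithStats(m); i=1+st[1:,4].argmax(); ys,xs=np.where(l==i)
W=np.array([wpix(d,s,(x+390,y+180),.0166) for x,y in zip(xs,ys)])[:,:2]
U=np.linalg.svd(W-W.mean(0),full_matrices=False)[2]; e=(W-W.mean(0))@U.T
print("spanner",st[i],W.mean(0),"mid",W.mean(0)+((e.max(0)+e.min(0))/2)@U,"ext",np.ptp(e,axis=0),np.degrees(np.arctan2(U[0,1],U[0,0])))
E
python3 -m handwheel '{"offset":[[0,-0.003,0.05],[0,0,0.05],[0,0,0.05],[0,0,0.04],[0,0,0.021],[0,0,0],[0,0,0],[0,0,0],[0,0,0],[0,0,0]],"dr":[[0,0,0],[0,0,0],[0,0,0],[0,0,0],[0,0,0],[0,0,0],[0,0,0],[0,0,0],[0,0,0],[0,0,0]],"hand":[0.88,0.88,0.88,0.88,0.88,0.88,0.88,0,0,0]}'; python3 -m handwheel '{"offset":[[0,0,0],[0,0,0],[0,0,0],[0,0,0]],"dr":[[0,0,0],[0,0,0],[0,0,0],[0,0,0]],"hand":[0,0,0,0]}'; python3 -c "
from h import *
go(.577,.1005,.12,-4.7)"
```

```text
[ 0.5068 -0.0802  0.0806]
spanner [   5   11  110   71 2552] [ 0.61466857 -0.09055016] mid [ 0.61707989 -0.09176996] ext [0.10079458 0.03032925] -25.578676022350184
time: 16.43
position: [0.5085, -0.0813, 0.0256]
eef_rot: [0.735, 0.678, 0.001, 0.001]
ft_force: [-0.9, 0.2, 1.0]
gripper_width: 0.0604
grip_force: 0.6
time: 16.77
position: [0.5084, -0.0813, 0.0255]
eef_rot: [0.735, 0.678, 0.001, 0.001]
ft_force: [-0.4, 1.3, 6.5]
gripper_width: 0.0583
grip_force: 30.0
t 16.77 pos [ 0.5084 -0.0813  0.0255] w 0.0583 F [-0.4  1.3  6.5] q6 -0.21 closing ang -4.6 tilt [ 0.002 -0.    -1.   ]
offset units [ 0.3735  0.108  -0.1888] mm [186.7  54.  -94.4]
turn about tool z: units 0.02
```

```bash
python3 -m handwheel '{"offset":[[0,0,-0.05],[0,0,-0.07],[0,0,-0.07],[0.05,0.015,0],[0.07,0.02,0],[0.07,0.02,0],[0.07,0.02,0],[0.07,0.02,0],[0.043,0.01,0],[0,0,0]],"dr":[[0,0,0],[0,0,0],[0,0,0],[0,0,0],[0,0,0],[0,0,0],[0,0,0],[0,0,0],[0,0,0],[0,0,0]],"hand":[0,0,0,0,0,0,0,0,0,0]}'; python3 -m handwheel '{"offset":[[0,0,0],[0,0,0]],"dr":[[0,0,0],[0,0,0]],"hand":[0,0]}'
python3 - <<'E'
from h import *
from cell import robot
s=robot.sense();d=robot.snapshot("wrist"); cv2.imwrite("pics/w6.png",d["pixels"][:,:,::-1])
go(.574,.101,.021,-4.7)
E
```

```text
time: 17.6
position: [0.5762, 0.1047, 0.1196]
eef_rot: [0.734, 0.679, 0.001, -0.0]
ft_force: [-0.1, -0.8, -3.0]
gripper_width: 0.058
grip_force: 30.0
time: 17.77
position: [0.574, 0.1, 0.1192]
eef_rot: [0.735, 0.678, -0.001, -0.0]
ft_force: [0.2, -0.5, -2.0]
gripper_width: 0.0579
grip_force: 30.0
t 17.82 pos [0.574  0.0996 0.1193] w 0.0585 F [-0.1 -0.1 -2.2] q6 0.13 closing ang -4.6 tilt [-0.001 -0.    -1.   ]
offset units [ 0.003  -0.      0.1966] mm [ 1.5 -0.  98.3]
turn about tool z: units 0.01
```

View pics/w6.png

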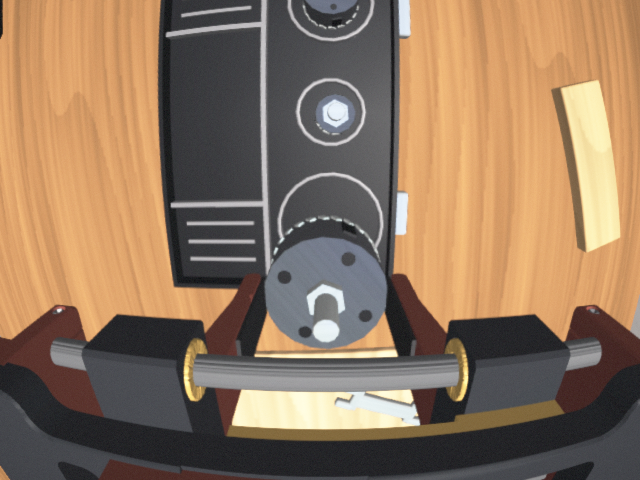

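The wrist view shows the small saw inside its collar at (333,112) and the medium saw inside its own at the top edge. The large collar spans columns 279–382, and the held saw is above it. I'll lower it now.

```bash
python3 -m handwheel '{"offset":[[0.003,0,0.05],[0,0,0.05],[0,0,0.04],[0,0,0.03],[0,0,0.012],[0,0,0.006],[0,0,0],[0,0,0]],"dr":[[0,0,0],[0,0,0],[0,0,0],[0,0,0],[0,0,0],[0,0,0],[0,0,0],[0,0,0]],"hand":[0,0,0,0,0,0,0,0]}';python3 -c "
from h import *
go(.574,.101,.021,-4.7)"
```

```text
time: 18.48
position: [0.5756, 0.1016, 0.0264]
eef_rot: [0.735, 0.678, 0.001, 0.0]
ft_force: [-0.3, 0.3, -1.4]
gripper_width: 0.0583
grip_force: 30.0
t 18.48 pos [0.5756 0.1016 0.0264] w 0.0583 F [-0.3  0.3 -1.4] q6 0.14 closing ang -4.6 tilt [ 0.001  0.    -1.   ]
offset units [-0.0014 -0.0032  0.0107] mm [-0.7 -1.6  5.4]
turn about tool z: units 0.01
```

```bash
python3 -m handwheel '{"offset":[[0,-0.003,0.004],[0,0,0.004],[0,0,0.002],[0,0,0],[0,0,0],[0,0,0],[0,0,0]],"dr":[[0,0,0],[0,0,0],[0,0,0],[0,0,0],[0,0,0],[0,0,0],[0,0,0]],"hand":[0,0,0,0,0.77,0.77,0.77]}';python3 -m handwheel '{"offset":[[0,0,0],[0,0,-0.02],[0,0,-0.06],[0,0,-0.07],[0,0,-0.07]],"dr":[[0,0,0],[0,0,0],[0,0,0],[0,0,0],[0,0,0]],"hand":[0.77,0.77,0.77,0.77,0.77]}';python3 -c "
from h import *
go(.617,-.092,.12,64.4)"
```

```text
time: 19.07
position: [0.5739, 0.1022, 0.0209]
eef_rot: [0.735, 0.678, 0.0, 0.0]
ft_force: [0.5, -0.1, 0.2]
gripper_width: 0.0676
grip_force: 0.0
time: 19.48
position: [0.5727, 0.1021, 0.1319]
eef_rot: [0.735, 0.678, -0.001, -0.001]
ft_force: [0.8, -0.5, -0.6]
gripper_width: 0.0678
grip_force: 0.0
t 19.48 pos [0.5727 0.1021 0.1319] w 0.0678 F [ 0.8 -0.5 -0.6] q6 0.14 closing ang -4.6 tilt [-0.002  0.    -1.   ]
offset units [-0.3799  0.1194  0.0237] mm [-189.9   59.7   11.8]
turn about tool z: units -10.03
```

```bash
python3 -m handwheel '{"offset":[[-0.063,0.02,0],[-0.063,0.02,0],[-0.063,0.02,0],[-0.063,0.02,0],[-0.063,0.02,0],[-0.065,0.02,0],[0,0,0],[0,0,0],[0,0,0],[0,0,0]],"dr":[[0,0,0],[0,0,0],[0,0,0],[0,0,0],[0,0,0],[0,0,0],[0,0,-1],[0,0,-1],[0,0,-1],[0,0,-1]],"hand":[0.77,0.77,0.77,0.77,0.77,0.77,0.6,0.6,0.6,0.6]}'; python3 -m handwheel '{"offset":[[0,0,0],[0,0,0],[0,0,0],[0,0,0],[0,0,0],[0,0,0],[0,0,0],[0,0,0]],"dr":[[0,0,-1],[0,0,-1],[0,0,-1],[0,0,-1],[0,0,-1],[0,0,-1],[0,0,0],[0,0,0]],"hand":[0.6,0.6,0.6,0.6,0.6,0.6,0.6,0.6]}'
python3 - <<'E'
from h import *
from cell import robot
d=robot.snapshot("top");P=cloud(d); q=P[190:245,255:298].reshape(-1,3); a=q[(q[:,2]>.04)&(q[:,2]<.048)]; print("large saw cup",a.mean(0),np.median(a[:,2]))
go(.617,-.0915,.0105,64.4)
s=robot.sense();d=robot.snapshot("wrist"); cv2.imwrite("pics/w7.png",d["pixels"][:,:,::-1])
E
```

```text
time: 20.32
position: [0.6181, -0.0925, 0.1313]
eef_rot: [0.55, 0.835, 0.0, 0.0]
ft_force: [0.7, 0.6, -0.7]
gripper_width: 0.0531
grip_force: 0.0
time: 20.98
position: [0.6182, -0.0921, 0.1312]
eef_rot: [0.225, 0.974, 0.0, 0.0]
ft_force: [-0.2, -0.2, 0.1]
gripper_width: 0.0525
grip_force: 0.0
large saw cup [0.57228338 0.10167673 0.04396952] 0.04390782751545229
t 21.03 pos [ 0.6182 -0.092   0.131 ] w 0.0525 F [0.3 0.8 0.1] q6 -1.37 closing ang 64.0 tilt [ 0.  0. -1.]
offset units [ 2.700e-03 -1.000e-04  2.411e-01] mm [ 1.300e+00 -1.000e-01  1.205e+02]
turn about tool z: units -0.06
```

View pics/w7.png

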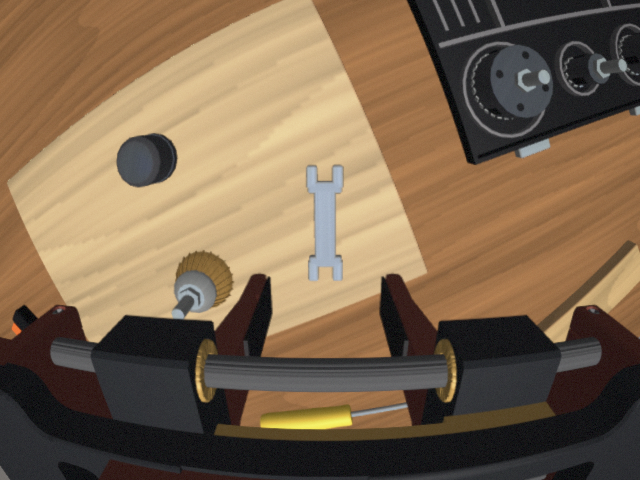

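The spanner is vertical at (325,222), centred between the fingers at columns 268 and 383, and all three saws are seated flat. I'll descend on it.

```bash
python3 -m handwheel '{"offset":[[0.002,0,0.06],[0,0,0.06],[0,0,0.06],[0,0,0.03],[0,0,0.02],[0,0,0.006],[0,0,0],[0,0,0]],"dr":[[0,0,0],[0,0,0],[0,0,0],[0,0,0],[0,0,0],[0,0,0],[0,0,0],[0,0,0]],"hand":[0.6,0.6,0.6,0.6,0.6,0.6,0.6,0.6]}';python3 -c "
from h import *
go(.617,-.0915,.0098,64.4)"
```

```text
time: 21.75
position: [0.6182, -0.0918, 0.0135]
eef_rot: [0.224, 0.975, 0.0, 0.001]
ft_force: [0.3, -0.2, -0.3]
gripper_width: 0.0527
grip_force: 0.0
t 21.75 pos [ 0.6182 -0.0918  0.0135] w 0.0527 F [ 0.3 -0.2 -0.3] q6 -1.38 closing ang 64.1 tilt [ 0.002 -0.    -1.   ]
offset units [ 0.0025 -0.0004  0.0074] mm [ 1.2 -0.2  3.7]
turn about tool z: units -0.04
```

```bash
python3 -m handwheel '{"offset":[[0,0,0.004],[0,0,0.003],[0,0,0],[0,0,0],[0,0,0],[0,0,0],[0,0,0],[0,0,0],[0,0,0],[0,0,0]],"dr":[[0,0,0],[0,0,0],[0,0,0],[0,0,0],[0,0,0],[0,0,0],[0,0,0],[0,0,0],[0,0,0],[0,0,0]],"hand":[0.6,0.6,0.6,0,0,0,0,0,0,0]}';python3 -c "
from h import *
go(.617,-.0915,.0098,64.4)"
```

```text
time: 22.58
position: [0.6172, -0.0916, 0.009]
eef_rot: [0.223, 0.975, 0.0, -0.0]
ft_force: [-1.2, 0.0, 0.1]
gripper_width: 0.0095
grip_force: 0.0
t 22.58 pos [ 0.6172 -0.0916  0.009 ] w 0.0095 F [-1.2  0.   0.1] q6 -1.38 closing ang 64.2 tilt [-0.  0. -1.]
offset units [ 0.0005 -0.0001 -0.0016] mm [ 0.2 -0.  -0.8]
turn about tool z: units -0.03
```

```bash
python3 -m handwheel '{"offset":[[0,0,0],[0,0,0],[0,0,0]],"dr":[[0,0,0],[0,0,0],[0,0,0]],"hand":[0,0,0]}';python3 - <<'E'
from h import *
from cell import robot
s=robot.sense();d=robot.snapshot("wrist");z=d["z_map"]; cv2.imwrite("pics/w8.png",d["pixels"][:,:,::-1])
# finger/spanner cross-section in tool frame from depth (z along the axis)
v,u=np.mgrid[200:330,220:430]; Z=z[200:330,220:430]
vx,vy=u-d["cx"],v-d["cy"]; r=np.hypot(vx,vy)+1e-9; th=r/d["fx"]; k=np.tan(th)/r
c=np.stack([vx*k*Z,vy*k*Z,Z],-1); T=d["tool_from_camera"]; p=c@T[:3,:3].T+T[:3,3]
for row in(60,70,80,90,100): print(200+row,[tuple((p[row,c_]*1000).round(0).astype(int)) for c_ in range(60,150,8)])
E
```

```text
time: 22.83
position: [0.6172, -0.0916, 0.009]
eef_rot: [0.223, 0.975, 0.0, -0.0]
ft_force: [-0.1, -0.5, -0.0]
gripper_width: 0.0005
grip_force: 0.0
260 [(np.int64(11), np.int64(-25), np.int64(0)), (np.int64(11), np.int64(-21), np.int64(0)), (np.int64(11), np.int64(-16), np.int64(0)), (np.int64(11), np.int64(-12), np.int64(-1)), (np.int64(14), np.int64(-8), np.int64(-9)), (np.int64(14), np.int64(-4), np.int64(-8)), (np.int64(14), np.int64(0), np.int64(-8)), (np.int64(14), np.int64(4), np.int64(-7)), (np.int64(11), np.int64(9), np.int64(0)), (np.int64(11), np.int64(13), np.int64(0)), (np.int64(11), np.int64(17), np.int64(-1)), (np.int64(11), np.int64(22), np.int64(0))]
270 [(np.int64(6), np.int64(-25), np.int64(-1)), (np.int64(5), np.int64(-21), np.int64(0)), (np.int64(5), np.int64(-17), np.int64(0)), (np.int64(5), np.int64(-12), np.int64(0)), (np.int64(9), np.int64(-8), np.int64(-9)), (np.int64(9), np.int64(-4), np.int64(-8)), (np.int64(8), np.int64(0), np.int64(-7)), (np.int64(9), np.int64(5), np.int64(-8)), (np.int64(6), np.int64(9), np.int64(-1)), (np.int64(5), np.int64(13), np.in
[... 1000 characters left out ...]
np.int64(7), np.int64(-39)), (np.int64(-6), np.int64(14), np.int64(0)), (np.int64(-6), np.int64(18), np.int64(0)), (np.int64(-6), np.int64(22), np.int64(-1))]
300 [(np.int64(-13), np.int64(-26), np.int64(0)), (np.int64(-12), np.int64(-21), np.int64(-1)), (np.int64(-13), np.int64(-17), np.int64(1)), (np.int64(12), np.int64(-9), np.int64(-49)), (np.int64(12), np.int64(-6), np.int64(-49)), (np.int64(12), np.int64(-3), np.int64(-50)), (np.int64(10), np.int64(0), np.int64(-46)), (np.int64(12), np.int64(3), np.int64(-49)), (np.int64(12), np.int64(7), np.int64(-50)), (np.int64(-12), np.int64(14), np.int64(-1)), (np.int64(-12), np.int64(18), np.int64(-1)), (np.int64(-13), np.int64(23), np.int64(0))]
```

View pics/w8.png

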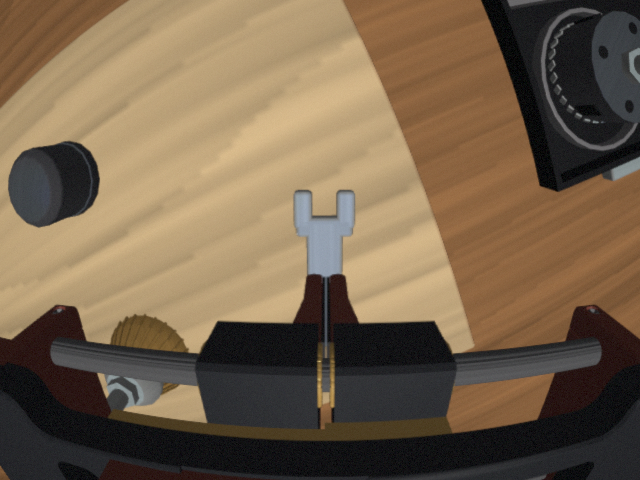

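The fingers shut completely above the spanner, and the visible tips lie about 20 mm behind the reported TCP. I'll reopen and go 17 mm lower, watching the force.

```bash
python3 -m handwheel '{"offset":[[0,0,0],[0,0,0],[0,0,0],[0,0,0],[0,0,0],[0,0,0.01],[0,0,0.01],[0,0,0.01],[0,0,0],[0,0,0]],"dr":[[0,0,0],[0,0,0],[0,0,0],[0,0,0],[0,0,0],[0,0,0],[0,0,0],[0,0,0],[0,0,0],[0,0,0]],"hand":[0.5,0.5,0.5,0.5,0.5,0.5,0.5,0.5,0.5,0.5]}'; python3 -m handwheel '{"offset":[[0,0,0.004],[0,0,0],[0,0,0]],"dr":[[0,0,0],[0,0,0],[0,0,0]],"hand":[0.5,0.5,0.5]}'
```

```text
time: 23.72
position: [0.6166, -0.0914, -0.0067]
eef_rot: [0.223, 0.975, 0.0, -0.001]
ft_force: [0.6, 0.1, -0.2]
gripper_width: 0.0437
grip_force: 0.0
time: 23.97
position: [0.6172, -0.0916, -0.008]
eef_rot: [0.223, 0.975, 0.0, -0.0]
ft_force: [-0.2, 0.5, -0.7]
gripper_width: 0.044
grip_force: 0.0
```

```bash
python3 -m handwheel '{"offset":[[0,0,0.003],[0,0,0],[0,0,0],[0,0,0],[0,0,0],[0,0,0],[0,0,0],[0,0,0],[0,0,0],[0,0,0]],"dr":[[0,0,0],[0,0,0],[0,0,0],[0,0,0],[0,0,0],[0,0,0],[0,0,0],[0,0,0],[0,0,0],[0,0,0]],"hand":[0.5,0.5,0,0,0,0,0,0,0,0]}';python3 -c "
from h import *
go(.4828,.2,.13,-4.7)"
```

```text
time: 24.8
position: [0.6172, -0.0916, -0.0094]
eef_rot: [0.223, 0.975, 0.0, 0.0]
ft_force: [-0.3, -0.4, 0.8]
gripper_width: 0.0174
grip_force: 30.0
t 24.8 pos [ 0.6172 -0.0916 -0.0094] w 0.0174 F [-0.3 -0.4  0.8] q6 -1.38 closing ang 64.2 tilt [ 0.  0. -1.]
offset units [ 0.496   0.4079 -0.2788] mm [ 248.   203.9 -139.4]
turn about tool z: units 10.02
```

```bash
python3 -m handwheel '{"offset":[[0,0,-0.05],[0,0,-0.07],[0,0,-0.07],[0,0,-0.07],[0,0,0],[0,0,0],[0,0,0],[0,0,0],[0,0,0],[0,0,0]],"dr":[[0,0,0],[0,0,0],[0,0,0],[0,0,0],[0,0,1],[0,0,1],[0,0,1],[0,0,1],[0,0,1],[0,0,1]],"hand":[0,0,0,0,0,0,0,0,0,0]}'; python3 -m handwheel '{"offset":[[0,0,0],[0,0,0],[0,0,0],[0,0,0],[0.05,-0.028,0],[0.063,-0.035,0],[0.063,-0.035,0],[0.063,-0.035,0],[0.063,-0.035,0],[0.063,-0.035,0]],"dr":[[0,0,1],[0,0,1],[0,0,1],[0,0,1],[0,0,0],[0,0,0],[0,0,0],[0,0,0],[0,0,0],[0,0,0]],"hand":[0,0,0,0,0,0,0,0,0,0]}'; python3 -m handwheel '{"offset":[[0.063,-0.037,0],[0.063,-0.037,0],[0.063,-0.037,0],[0,0,0],[0,0,0]],"dr":[[0,0,0],[0,0,0],[0,0,0],[0,0,0],[0,0,0]],"hand":[0,0,0,0,0]}'
python3 - <<'E'
from h import *
from cell import robot
d=robot.snapshot("wrist"); cv2.imwrite("pics/w9.png",d["pixels"][:,:,::-1]);np.savez("w9.npz",**d)
go(.4828,.2,-.0137,-4.7)
s=robot.sense()
E
```

```text
time: 25.63
position: [0.6169, -0.0915, 0.1204]
eef_rot: [0.555, 0.832, -0.0, -0.0]
ft_force: [0.2, 0.7, -0.0]
gripper_width: 0.0174
grip_force: 30.0
time: 26.47
position: [0.5294, 0.0997, 0.1204]
eef_rot: [0.735, 0.678, -0.0, -0.0]
ft_force: [-0.9, 0.7, -1.1]
gripper_width: 0.0175
grip_force: 30.0
time: 26.88
position: [0.4817, 0.1984, 0.1205]
eef_rot: [0.733, 0.68, -0.0, -0.0]
ft_force: [-0.1, 0.3, -1.3]
gripper_width: 0.0176
grip_force: 30.0
t 26.93 pos [0.4827 0.1973 0.1206] w 0.0175 F [ 0.4 -0.4 -1. ] q6 0.33 closing ang -4.4 tilt [ 0. -0. -1.]
offset units [ 0.0055 -0.0003  0.2686] mm [ 2.700e+00 -1.000e-01  1.343e+02]
turn about tool z: units 0.04
```

View pics/w9.png

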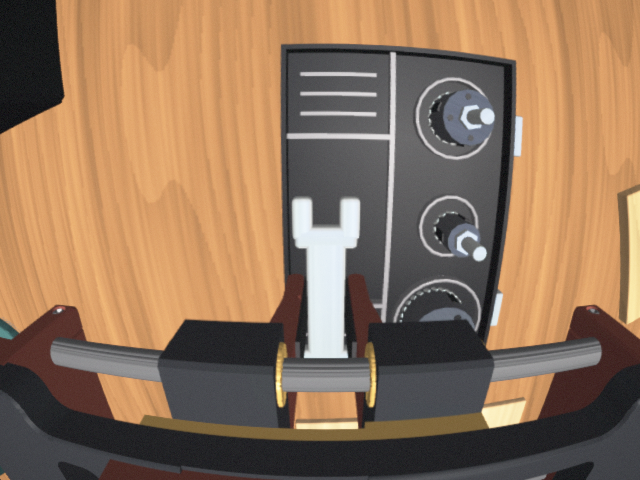

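The spanner is held straight (jaw at (325,215)) above the trough, and the three saws in their collars lie to the right. I'll lower it in two stages.

```bash
python3 -m handwheel '{"offset":[[0.002,-0.003,0.05],[0,0,0.06],[0,0,0.06],[0,0,0.03],[0,0,0.02],[0,0,0],[0,0,0],[0,0,0]],"dr":[[0,0,0.04],[0,0,0],[0,0,0],[0,0,0],[0,0,0],[0,0,0],[0,0,0],[0,0,0]],"hand":[0,0,0,0,0,0,0,0]}';python3 -c "
from h import *
go(.481,.1985,-.0137,-4.7)"
```

```text
time: 27.6
position: [0.4828, 0.1979, 0.0115]
eef_rot: [0.737, 0.676, 0.001, 0.0]
ft_force: [1.9, -0.1, -0.5]
gripper_width: 0.0176
grip_force: 30.0
t 27.6 pos [0.4828 0.1979 0.0115] w 0.0176 F [ 1.9 -0.1 -0.5] q6 0.34 closing ang -4.9 tilt [ 0.002  0.001 -1.   ]
offset units [ 0.0009 -0.0037  0.0504] mm [ 0.4 -1.9 25.2]
turn about tool z: units -0.03
```

```bash
python3 -m handwheel '{"offset":[[0,-0.003,0.02],[0,0,0.015],[0,0,0.008],[0,0,0.004],[0,0,0],[0,0,0]],"dr":[[0,0,0],[0,0,0],[0,0,0],[0,0,0],[0,0,0],[0,0,0]],"hand":[0,0,0,0,0,0]}';python3 -c "
from h import *
go(.481,.1985,-.0137,-4.7)"
```

```text
time: 28.1
position: [0.4797, 0.1983, -0.0131]
eef_rot: [0.736, 0.677, -0.0, -0.0]
ft_force: [0.4, 0.2, -0.9]
gripper_width: 0.0178
grip_force: 30.0
t 28.1 pos [ 0.4797  0.1983 -0.0131] w 0.0178 F [ 0.4  0.2 -0.9] q6 0.34 closing ang -4.8 tilt [-0. -0. -1.]
offset units [0.0005 0.0025 0.0012] mm [0.3 1.2 0.6]
turn about tool z: units -0.02
```

```bash
python3 -m handwheel '{"offset":[[0,0,0.001],[0,0,0],[0,0,0],[0,0,0],[0,0,-0.02],[0,0,-0.05],[0,0,-0.07],[0,0,-0.07],[0,0,-0.07],[0,0,0]],"dr":[[0,0,0],[0,0,0],[0,0,0],[0,0,0],[0,0,0],[0,0,0],[0,0,0],[0,0,0],[0,0,0],[0,0,0]],"hand":[0,0.3,0.3,0.3,0.3,0.3,0.3,0.3,0.3,0.3]}';python3 -m handwheel '{"offset":[[-0.07,0,-0.02],[-0.07,0,-0.02],[-0.07,0,-0.02],[-0.07,0,-0.02],[-0.07,0,0],[-0.07,0,0],[-0.07,0,0],[0,0,0],[0,0,0],[0,0,0]],"dr":[[0,0,0],[0,0,0],[0,0,0],[0,0,0],[0,0,0],[0,0,0],[0,0,0],[0,0,0],[0,0,0],[0,0,0]],"hand":[0.3,0.3,0.3,0.3,0.3,0.3,0.3,0.3,0.3,0.3]}';python3 - <<'E'
from h import *
from cell import robot
d=robot.snapshot("top");P=cloud(d)
for n,(a,b,c,e) in dict(S=(190,235,222,252),M=(185,235,180,222),L=(190,245,255,298)).items():
    q=P[a:b,c:e].reshape(-1,3); k=q[(q[:,2]>.04)&(q[:,2]<.05)]; print(n,k.mean(0).round(4),np.median(k[:,2]).round(4),k[:,2].std().round(4))
q=P[238:278,205:262]; m=(d["pixels"][238:278,205:262].min(-1)>90)
print("spanner z",np.percentile(q[m][:,2],[5,50,95]).round(4))
cv2.imwrite("pics/t3.png",cv2.resize(d["pixels"][150:300,150:500],None,fx=2.2,fy=2.2,interpolation=cv2.INTER_CUBIC)[:,:,::-1])
print(robot.sense()["time"])
E
```

```text
time: 28.93
position: [0.4845, 0.1996, 0.1337]
eef_rot: [0.736, 0.677, 0.005, 0.003]
ft_force: [0.7, -0.0, -0.5]
gripper_width: 0.0265
grip_force: 0.0
time: 29.77
position: [0.4589, -0.0455, 0.1667]
eef_rot: [0.737, 0.676, 0.0, -0.0]
ft_force: [-0.3, 0.1, -0.1]
gripper_width: 0.0265
grip_force: 0.0
S [0.585  0.1864 0.0446] 0.0443 0.0023
M [0.5901 0.2792 0.0443] 0.0442 0.002
L [0.5722 0.1016 0.044 ] 0.044 0.0018
spanner z [0.0025 0.0116 0.0153]
29.8167
```

View pics/t3.png

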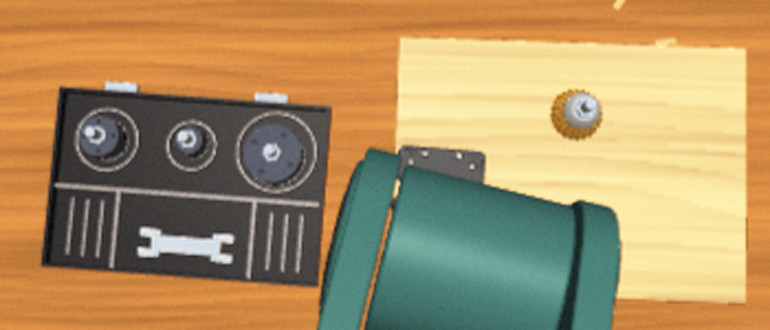

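The three saws stand in their collars and the spanner lies flat along the trough (top surface 0.0116 m). The brush stands in place. The arm hides the pipe cap in this view, but nothing came near it. I'm handing in.

```bash
python3 -c "
from cell import robot
print(robot.job_done())"
```

```text
the job is handed in; nothing more can be done
None
```

Job handed in at about 30 s: the three saws stand flat in their collars and the spanner lies flat along the trough; neither look-alike was touched, though the arm hid the pipe cap in the last picture.

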